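# Open up the syrup carrier for the morning

### The arm

A 6-joint arm with a two-finger parallel gripper is mounted at the origin on a cart in front of the work surface, level with it; the furniture and walls round the work are solid. World frame = base frame: x ahead of the robot, y to its left, z up, the work surface at z = 0. Lengths are in mm, angles in rad, forces in N, time in s.
With the tool pointing down it reaches from about 275 to 850 mm from the base axis. Payload 19 kg.
Tool frame: the origin (TCP) lies on the centre line of the jaws, within the pads' length; the fingertips stand ctrl.tip_reach ahead of it and the grasp point (between the pads) lies 3 mm ahead of it (ctrl.tip_reach is the distance from the TCP to the fingertips, in mm); z points along the fingers, y is the line along which they close (so a half turn about z gives the same grasp; the last joint's range is limited). The gripper opens to 85 mm and grips with 20 to 120 N. Pads are 22 mm wide; open, the fingers measure 114 mm over their backs; the gripper's body (76 mm by 85 mm) begins 54 mm behind the grasp point. The pads swing forward as they close: fully open they stand 13 mm farther back than shut.
Start: joints at [1.06, 0.15, 1.437, -0, 1.554, -0.134], TCP at [211.572, 534.631, 253.267] pointing down, gripper open.
Joint ranges: [-2.8, 2.8], [-0.68, 2.1], [0.12, 2.68], [-1.39, 4.53], [0.16, 2.79], [-2.81, 2.81]. Speed limits (rad/s): [1.89, 1.89, 2.22, 3.01, 3.01, 3.01].

### API

Orientations are given as [roll, pitch, yaw] about the fixed x, y, z axes, in that order (R = Rz(yaw) Ry(pitch) Rx(roll)).
In Python, from rig import ctrl gives the robot as it stands.
- The arm moves only by the shell command python3 -m jog 'ROWS'. ROWS is text: rows parted by semicolons, each of 7 numbers parted by spaces: the shift along the tool's x, y, z in m, then the turn, a rotation vector about the tool's x, y, z in degrees, then the opening, from 0 (shut) to 1 (fully open). In form: tx ty tz rx ry rz grip; .... A call has 1 to 10 rows; each row shifts and turns the commanded pose from where the row before left it, along the tool's axes as they then stand; what a row does not reach is not made up. A row lasts 1/8 s, in which the tool goes at most 62.5 mm and 10.7 degrees, less where a joint would pass 70% of its speed; a pose out of reach is approached as far as the arm can. A call with a gripper value outside its range is refused whole. The fingers move at their own pace and stop on an object; the grip force is fixed at half the most. Time passes only in rows, so rows that do not move let the fingers close. It gives the time, the measured TCP pose, the force, the opening and the grip force at its end, in the units of the state.
- ctrl.sense(): the state, without advancing time (a new reading comes with each control period).
- ctrl.capture(name): name is "scene" or "top" or "wrist"; returns a dict with "color" (384x512x3 uint8, red, green, blue), "fx", "fy", "cx", "cy" (pixels), "position" and "rotation" of the camera in the world; the wrist camera has in their place "mount" (4x4, takes a point from camera to tool coordinates, whose origin is the TCP and whose axes are the flange's). Camera axes: x right, y up, looking along -z (the intrinsics and any distortion apply to the point x, -y, -z); pixel columns grow to the right and rows downward; lengths in mm; the calibration is good to about 2 mm. A picture is of the moment at which its call begins: read the wrist's pose just before it. There is no depth.
- ctrl.hand_in(): hands the job in; it is judged then, once.
The state is a dict: "time_s": time; "q": joint angles; "qd": joint speeds; "tau": joint torques, N m; "tool_pos": TCP position; "ee_rot": TCP orientation; "wrist_force": force on the tool from outside, world axes, zero at the start; "wrist_torque": the same for the moment, N m; "gripper_width": opening from 0.0 (shut) to 1.0 (fully open); "grasp_force": force on a finger pad.
Only numpy, scipy, OpenCV 4.12 (cv2) and the standard library are available. Lean on these libraries where they do the work, as an engineer would, in place of code of your own. Each camera call takes 0.05 s, during which the arm holds its last target. There are 200 camera calls.

### The job

Set the syrup carrier up for the morning: flip its orange catch and then, without forcing it, fold the carrying handle all the way back; pull the yellow cap and the green cap up until they click open, and push the red cap down until it clicks shut. Leave the things standing around the carrier as they are.

Things in the scene. Friction and masses are not known exactly. Their poses are not given: they have to be found in the camera images.
- carrier: Oak carrier, 104 (x) x 270 (y) x 146 mm high, fixed to the worktop (z = 0), with three amber bottles in a row along its y, 74 mm apart, held fast. Origin under its centre, x to its back, y left, z up. End cheeks at y +-125 to 135 mm; their ears reach z = 146 mm from x = -52 to 17 mm; the handle's arms run outside them. Wall cabinets hang 0.45 m up from room x = 0.6 m on.
- catch (a joint): Orange-tabbed ratchet pawl outside the carrier's right (-y) cheek, turning about an axis along the carrier's y, 137 mm high at x = -39, y = -141 mm. 0 = in the ratchet wheel's teeth: the handle cannot fold back (it can still be raised, clicking). 0.62 rad = flipped clear. It snaps to either end, tipping over at 0.31 rad. To flip it push the tab to the carrier's back (+x), 2 to 4 N.
- catch_tab (a point): Middle of the orange tab of the catch: an upright plate 30 mm wide (along y), 34 mm high, 5 mm thick, standing free above and outside the cheek; axes as the carrier's while engaged. It reaches from 147 to 181 mm high, above the cheek's ear, and from y = -138 to -170 mm. It travels about 18 mm toward +x as the catch flips.
- handle (a joint): Folding carrying handle, hinged across the carrier. 0 = upright, + = folding toward the carrier's back (+x), 1.42 rad = folded back on its stop. It starts anywhere between 0 and 0.42, on or near a notch. With the catch flipped clear it needs about 1 N at the bar (stiff hinge); beyond about 0.6 to 0.7 rad it sinks back on to its stop by its own weight within 1 s.
- handle_bar (a point): Middle of the handle's wooden grip bar: 22 mm diameter, 150 mm long, along the carrier's y; 120 mm from the hinge axis. Upright it is 225 mm high, straight over the caps; folded back it is 123 mm high, 119 mm behind the hinge.
- handle_hinge (a point): Point on the handle's hinge axis (along the carrier's y), midway between the cheeks, 105 mm high, straight above the carrier's origin.
- cap_yellow (a joint): The yellow push-pull cap on one of the bottles (which place in the row varies): it slides straight up and down by 16 mm and stays on the bottle. 0 = shut, 0.016 m = open, with a white stem showing below it; starts shut. It snaps to one end or the other, tipping over halfway at 8 mm; about 5 to 6 N moves it either way.
- cap_yellow_mid (a point): Middle of the yellow cap, on its axis, half-way up: a ribbed cylinder 40 mm tall, 32 mm in diameter (34 mm over the ribs), with a 37 mm rim round its top 7 mm and a 35 mm rim round its foot. The cap's flat top is 20 mm above this point (162 mm high when shut, 178 mm when open). z points up.
- cap_green (a joint): The green push-pull cap on one of the bottles (which place in the row varies): it slides straight up and down by 16 mm and stays on the bottle. 0 = shut, 0.016 m = open, with a white stem showing below it; starts shut. It snaps to one end or the other, tipping over halfway at 8 mm; about 5 to 6 N moves it either way.
- cap_green_mid (a point): Middle of the green cap, on its axis, half-way up: a ribbed cylinder 40 mm tall, 32 mm in diameter (34 mm over the ribs), with a 37 mm rim round its top 7 mm and a 35 mm rim round its foot. The cap's flat top is 20 mm above this point (162 mm high when shut, 178 mm when open). z points up.
- cap_red (a joint): The red push-pull cap on one of the bottles (which place in the row varies): it slides straight up and down by 16 mm and stays on the bottle. 0 = shut, 0.016 m = open, with a white stem showing below it; starts open. It snaps to one end or the other, tipping over halfway at 8 mm; about 5 to 6 N moves it either way.
- cap_red_mid (a point): Middle of the red cap, on its axis, half-way up: a ribbed cylinder 40 mm tall, 32 mm in diameter (34 mm over the ribs), with a 37 mm rim round its top 7 mm and a 35 mm rim round its foot. The cap's flat top is 20 mm above this point (162 mm high when shut, 178 mm when open). z points up.
- mug_1: White mug with pale blue flowers, 62 x 88 x 50 mm, loose on the worktop close to the carrier; not to be disturbed. Origin under its centre.
- mug_2: White mug with a diamond pattern, 58 x 84 x 49 mm, loose on the worktop close to the carrier; not to be disturbed. Origin under its centre.
- mill_3: Light wooden pepper mill, 58 mm diameter, 170 mm tall, loose on the worktop close to the carrier; not to be disturbed. Origin under its centre.
- soap_bottle: Blue pump bottle, 41 x 70 x 154 mm, loose on the worktop close to the carrier; not to be disturbed. Origin under its centre.
- tin_1: Food tin, 58 mm diameter, 72 mm tall, loose on the worktop close to the carrier; not to be disturbed. Origin under its centre.
- kitchen_timer: Red and white wind-up kitchen timer, 65 x 64 x 56 mm, loose on the worktop close to the carrier; not to be disturbed. Origin under its centre.
- teaspoon_1: Teaspoon with a red handle, 132 x 26 x 11 mm, lying flat, loose on the worktop close to the carrier; not to be disturbed. Origin under its centre.

How it is judged (in metres and radians):
At the end, for the whole second after the job is handed in: The handle lies folded back, at rest, within 0.12 rad of its stop; the yellow and green caps stand open and the red cap is shut, each within 3 mm of its stop; each thing round the carrier is within 25 mm of where it stood (value of joint handle above 1.3 rad and velocity of joint handle below 0.05 rad/s and value of joint each of cap_yellow, cap_green above 0.013 m and value of joint cap_red below 0.003 m and distance of each of mug_1, mug_2, mill_3, soap_bottle, tin_1, kitchen_timer, teaspoon_1 from where it was at the start of the episode below 0.025 m); the robot touches nothing.
It fails at once if the handle, catch or carrier is forced: the fingers press on it with over 60 N (contact force between the fingers and carrier above 60 N).
It fails at once if a thing standing round the carrier is knocked over or shoved more than 40 mm (distance of any of mug_1, mug_2, mill_3, soap_bottle, tin_1, kitchen_timer, teaspoon_1 from where it was at the start of the episode above 0.04 m or angle between any of mill_3, soap_bottle, tin_1, mug_1, mug_2's own z axis and vertical above 0.5 rad).
It also fails if it takes over 51 s, if anything falls off the work surface, if the arm or the gripper's body presses on something with over 40 N, if the wrist force passes 120 N, or if a joint passes its speed limit or range.

## Working session

There is one attempt and no reset: what is moved stays moved. The work goes in short steps, Python scripts to look and compute and a shell command to move; the robot and the scene stay as the last step left them, time stands still between calls to the robot, and variables do not carry over. Pictures are saved under pics/ and viewed, at most 10 in all, crops included, and the job is handed in when it is done.

```bash
mkdir -p pics; ls
python3 - <<'E'
from rig import ctrl
import cv2,json,numpy as np
np.set_printoptions(precision=4,suppress=True)
s=ctrl.sense();print(s['tool_pos'],s['ee_rot'],ctrl.tip_reach,s['time_s'])
for n in("scene","top"):
    c=ctrl.capture(n);cv2.imwrite(f'pics/{n}0.png',cv2.resize(c['color'][:,:,::-1],(800,600)))
    np.savez(f'{n}0.npz',**{k:v for k,v in c.items()})
    print(n,{k:v for k,v in c.items() if k!='color'})
E
```

```text
pics
[211.4969 534.4698 252.6803] [-3.1404 -0.0001  2.7648] 22.0 0.0
scene {'fx': 405.98523183314455, 'fy': 405.98523183314455, 'cx': 254.80254051742907, 'cy': 196.55544932363895, 'position': array([-508.7307, -423.9108, 1042.2109]), 'rotation': array([ 0.9175, -0.0072, -1.069 ])}
top {'fx': 372.7494522917536, 'fy': 372.7494522917536, 'cx': 264.11637654457184, 'cy': 193.14426277061844, 'position': array([ 364.5566,  138.0537, 1196.1108]), 'rotation': array([ 0.1234, -0.0102, -1.5638])}
```

View pics/scene0.png

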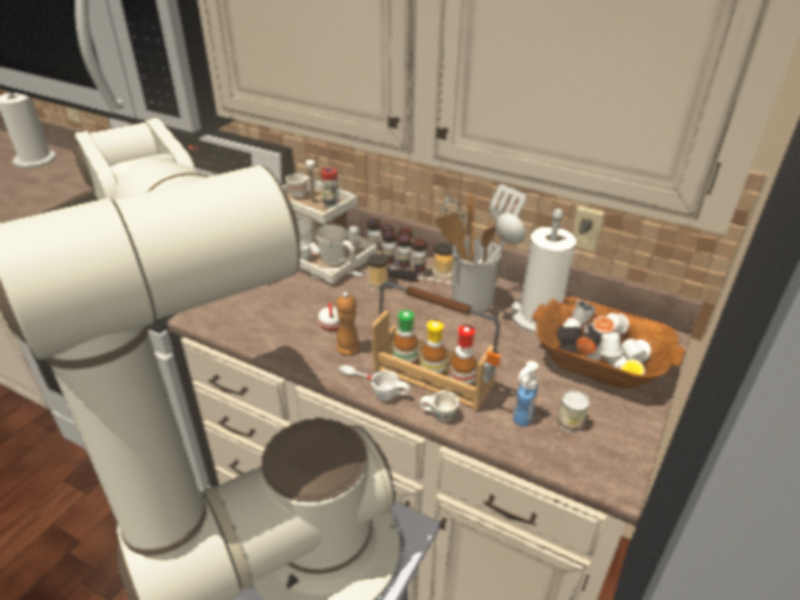

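View pics/top0.png

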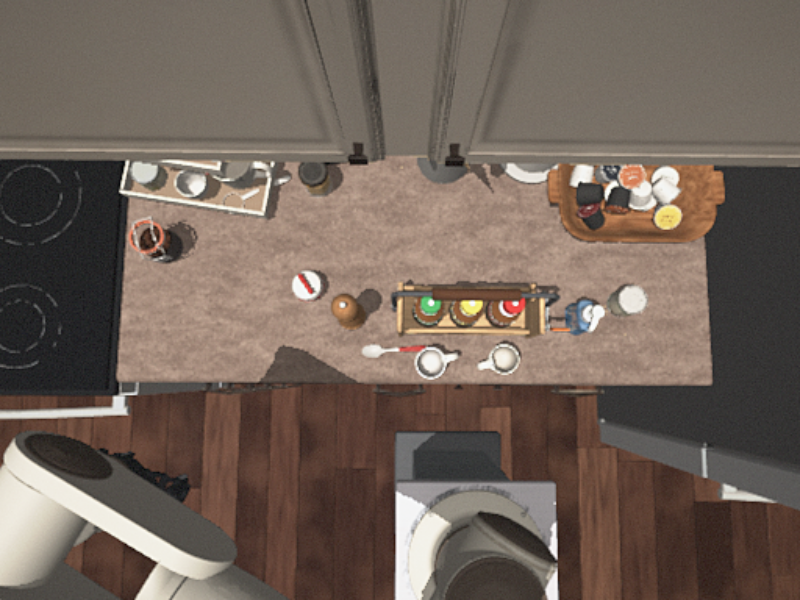

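The scene shows the row green, yellow, red from left to right. In the scene picture the caps are near (405,320), (435,330) and (466,335), and the orange tab is near (492,358). The handle leans slightly back. The mugs and spoon are in front, the mill is to the left, and the soap bottle and tin are to the right of the tab. In the top picture the tab is near (560,328) and the soap bottle near (585,315).

```bash
cat > h.py <<'E'
import numpy as np,cv2
from scipy.spatial.transform import Rotation as Ro
def ray(c,uv):
    d=np.array([(uv[0]-c['cx'])/c['fx'],-(uv[1]-c['cy'])/c['fy'],-1.])
    R=Ro.from_euler('xyz',c['rotation']).as_matrix()
    return np.asarray(c['position'],float),R@d
def onz(c,uv,z):
    p,d=ray(c,uv);return p+d*(z-p[2])/d[2]
def proj(c,P):
    R=Ro.from_euler('xyz',c['rotation']).as_matrix()
    q=R.T@(np.asarray(P)-c['position']);return np.array([c['cx']+c['fx']*q[0]/-q[2],c['cy']-c['fy']*q[1]/-q[2]])
HUE={'green':(50,80),'yellow':(25,33),'red':(0,4),'orange':(7,14)}
def seg(img,col,roi):
    hsv=cv2.cvtColor(img,cv2.COLOR_RGB2HSV);a,b=HUE[col]
    m=((hsv[...,0]>=a)&(hsv[...,0]<=b)&(hsv[...,1]>170)&(hsv[...,2]>110)).astype('uint8')
    k=np.zeros_like(m);x0,y0,x1,y1=roi;k[y0:y1,x0:x1]=m[y0:y1,x0:x1]
    n,l,st,ce=cv2.connectedComponentsWithStats(k)
    return [(tuple(st[i]),ce[i].round(1)) for i in range(1,n) if st[i][4]>8]
E
python3 - <<'E'
from h import *
np.set_printoptions(precision=1,suppress=True)
for n,roi in(("scene",(235,190,330,260)),("top",(250,180,375,215))):
    c=dict(np.load(n+'0.npz'))
    for col,z in(('green',142),('yellow',142),('red',158),('orange',164)):
        for st,ce in seg(c['color'],col,roi): print(n,col,[int(v) for v in st],ce,onz(c,ce,z),onz(c,ce,z+20))
    x0,y0,x1,y1=roi
    cv2.imwrite(f'pics/crop_{n}.png',cv2.resize(c['color'][y0-10:y1+20,x0:x1,::-1],None,fx=6,fy=6,interpolation=cv2.INTER_CUBIC))
a=cv2.imread('pics/crop_scene.png');b=cv2.imread('pics/crop_top.png');w=max(a.shape[1],b.shape[1])
pad=lambda i:np.pad(i,((0,0),(0,w-i.shape[1]),(0,0)))
i=np.vstack([pad(a),pad(b)]);print(i.shape);cv2.imwrite('pics/crop.png',i if i.shape[0]<=600 else cv2.resize(i,None,fx=600/i.shape[0],fy=600/i.shape[0]))
E
```

```text
scene yellow [274, 206, 9, 6, 29] [277.7 208.9] [502.4  31.8 142. ] [479.9  21.6 162. ]
scene red [294, 209, 10, 13, 84] [297.8 215.5] [485.9 -51.3 158. ] [463.4 -59.7 178. ]
scene orange [253, 216, 13, 7, 62] [258.3 219. ] [398.5  53.4 164. ] [377.8  42.5 184. ]
scene orange [271, 222, 13, 8, 68] [276.5 225.7] [398.  -14.2 164. ] [377.3 -23.5 184. ]
scene orange [312, 225, 7, 8, 47] [315.1 228.6] [ 446.2 -129.4  164. ] [ 424.5 -136.1  184. ]
scene orange [290, 229, 13, 8, 73] [295.4 232.9] [396.4 -82.2 164. ] [375.8 -90.  184. ]
top red [322, 191, 14, 10, 79] [328.7 195.7] [487.6 -53.1 158. ] [485.3 -49.4 178. ]
top orange [353, 210, 10, 1, 10] [357.5 210. ] [ 447.5 -131.6  164. ] [ 445.9 -126.4  184. ]
(990, 750, 3)
```

View pics/crop.png

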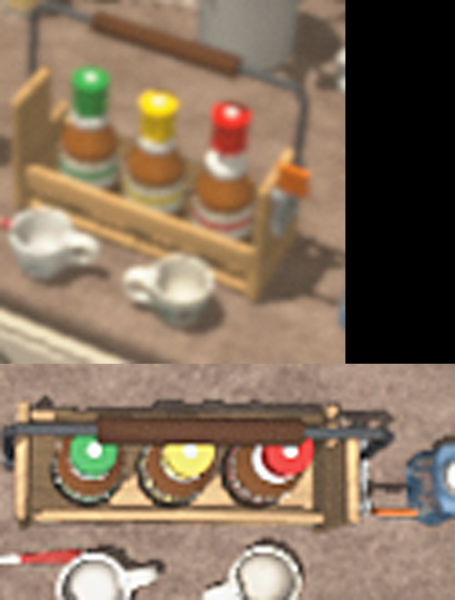

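The red cap and the tab agree between both views to about 2 mm. The crop shows the bar tilted slightly back and the soap bottle about 10 mm right of the tab. It is lower than the tab, so pushing above z≈157 clears it.

Run:
```python
from h import *
np.set_printoptions(precision=1,suppress=True)
T=dict(np.load('top0.npz'));S=dict(np.load('scene0.npz'));f=600/990*6
for n,uv,z in(('g',(96,452),162),('y',(190,453),162),('r',(290,452),178),('railL',(22,521),50),('railR',(335,521),50),('soap',(452,475),150)):
    p=(250+uv[0]/f,170+(uv[1]-363.6)/f);print(n,onz(T,p,z))
for n,uv,z in(('g',(92,75),162),('y',(158,99),162),('r',(231,110),178)):
    p=(235+uv[0]/f,180+uv[1]/f);print('S',n,onz(S,p,z))
for n,t,s in(('bar',(200,430),(167,45)),('barR',(303,432),(238,66)),('barL',(98,428),(96,22))):
    a,d=ray(T,(250+t[0]/f,170+(t[1]-363.6)/f));b,e=ray(S,(235+s[0]/f,180+s[1]/f))
    k=np.linalg.lstsq(np.c_[d,-e],b-a,rcond=None)[0];print(n,a+d*k[0],b+e*k[1])
```

```text
g [489.9  94.1 162. ]
y [489.7  21.7 162. ]
r [489.1 -52.3 178. ]
railL [444.1 151.8  50. ]
railR [ 446.2 -113.7   50. ]
soap [ 475.6 -183.6  150. ]
S g [491.4  95.5 162. ]
S y [489.4  23.4 162. ]
S r [489.7 -50.7 178. ]
bar [499.5  20.9 220.5] [499.1  21.6 220.4]
barR [498.  -53.1 225.4] [496.6 -50.8 224.7]
barL [500.4  95.1 220. ] [499.5  96.6 219.9]
```

Carrier origin is about (490, 22) with yaw about 0, and the handle is near 0.08 rad. I'll turn the tool so that tool x = world +Y and tool y = world +X, with the fingers shut.

```bash
python3 -m jog '0 0 0 0 0 9.8 0;0 0 0 0 0 9.8 0;0 0 0 0 0 9.8 0;0 0 0 0 0 9.8 0;0 0 0 0 0 9.8 0;0 0 0 0 0 9.8 0;0 0 0 0 0 9.6 0;0 0 0 0 0 0 0'
```

```text
time_s: 1.1
tool_pos: [211.5, 534.5, 253.0]
ee_rot: [-3.141, 0.001, 1.572]
wrist_force: [-0.0, 0.7, 0.1]
gripper_width: 0.004
grasp_force: 0.0
```

```bash
python3 -m jog '-.044 .012 0 0 0 0 0;-.044 .012 0 0 0 0 0;-.044 .012 0 0 0 0 0;-.044 .012 0 0 0 0 0;-.044 .012 0 0 0 0 0;-.044 .012 0 0 0 0 0;-.044 .012 0 0 0 0 0;-.044 .012 0 0 0 0 0;-.044 .012 0 0 0 0 0;-.044 .012 0 0 0 0 0' && python3 -m jog '-.044 .012 0 0 0 0 0;-.044 .012 0 0 0 0 0;-.044 .012 0 0 0 0 0;-.044 .012 0 0 0 0 0;-.044 .012 0 0 0 0 0;0 0 0 -10 0 0 0;0 0 0 -10 0 0 0;0 0 0 0 0 0 0'
python3 - <<'E'
from rig import ctrl
print(ctrl.sense()['q'])
E
```

```text
time_s: 2.35
tool_pos: [331.7, 93.2, 253.4]
ee_rot: [3.141, 0.0, 1.576]
wrist_force: [0.7, -0.2, 0.7]
gripper_width: -0.002
grasp_force: 0.0
time_s: 3.35
tool_pos: [390.4, -125.6, 253.3]
ee_rot: [2.791, 0.002, 1.572]
wrist_force: [-0.3, 0.2, 0.6]
gripper_width: 0.002
grasp_force: 0.0
[-0.65828419 -0.4250793   1.97517082  0.21733031  1.31521485 -0.68570283]
```

```bash
python3 -m jog '-.006 -.006 .0162 0 0 0 0;0 -.006 .0162 0 0 0 0;0 -.006 .0162 0 0 0 0;0 -.006 .0162 0 0 0 0;0 0 0 0 0 0 0' && python3 -m jog '0 .0094 .0034 0 0 0 0;0 .0094 .0034 0 0 0 0;0 .0094 .0034 0 0 0 0;0 .0047 .0017 0 0 0 0;0 .0047 .0017 0 0 0 0;0 .0047 .0017 0 0 0 0;0 0 0 0 0 0 0' && python3 -m jog '0 .0047 .0017 0 0 0 0;0 .0047 .0017 0 0 0 0;0 0 0 0 0 0 0'
```

```text
time_s: 3.98
tool_pos: [391.0, -130.6, 182.0]
ee_rot: [2.797, -0.002, 1.572]
wrist_force: [0.6, -0.2, 0.0]
gripper_width: -0.003
grasp_force: 0.0
time_s: 4.85
tool_pos: [436.5, -131.3, 184.3]
ee_rot: [2.793, 0.0, 1.571]
wrist_force: [-0.3, 0.3, 0.7]
gripper_width: -0.001
grasp_force: 0.0
time_s: 5.22
tool_pos: [446.5, -131.3, 184.3]
ee_rot: [2.793, -0.0, 1.571]
wrist_force: [-0.4, 0.1, -0.4]
gripper_width: 0.001
grasp_force: 0.0
```

Run:
```python
from rig import ctrl
from h import *
i=[ctrl.capture(n)['color'] for n in('scene','top')]
a=cv2.resize(i[0][170:270,235:335],None,fx=4,fy=4,interpolation=2);b=cv2.resize(i[1][150:250,275:375],None,fx=4,fy=4,interpolation=2)
cv2.imwrite('pics/c1.png',np.hstack([a,b])[...,::-1])
for st,ce in seg(i[0],'orange',(300,200,330,250)):print([int(v) for v in st],ce)
```

```text
[300, 230, 3, 6, 12] [300.9 232.2]
```

View pics/c1.png

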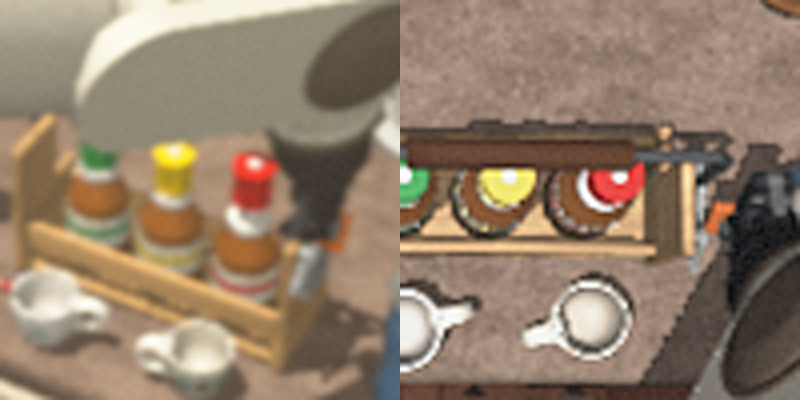

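The tab has jumped about 16 mm back and tilted, so the catch is flipped. In the top crop it sits at about (720,217). I'll push a few mm more to confirm, then back off and go to the bar.

```bash
python3 -m jog '0 .0047 .0017 0 0 0 0;0 0 0 0 0 0 0' && python3 -m jog '0 -.023 -.0084 0 0 0 0;0 -.023 -.0084 0 0 0 0;0 .008 -.022 0 0 0 0;.03 .008 -.022 0 0 0 0;.04 0 0 0 0 0 0;.04 0 0 0 0 0 0;.043 0 0 0 0 0 0;0 .0235 .0085 0 0 0 0;0 .0235 .0085 0 0 0 0;0 0 0 0 0 0 0'
```

```text
time_s: 5.58
tool_pos: [449.4, -131.2, 183.5]
ee_rot: [2.798, -0.0, 1.572]
wrist_force: [-34.5, -0.5, 14.6]
gripper_width: -0.003
grasp_force: 18.5
time_s: 6.82
tool_pos: [453.1, 21.9, 231.0]
ee_rot: [2.793, -0.0, 1.572]
wrist_force: [-1.1, -0.7, 0.7]
gripper_width: -0.0
grasp_force: 0.0
```

The catch is at its stop, and the force stayed within limits. Now I'll push the bar gently.

```bash
python3 -m jog '0 .0066 .0024 0 0 0 0;0 .0066 .0024 0 0 0 0;0 .0066 .0024 0 0 0 0;0 .0047 .0017 0 0 0 0;0 .0047 .0017 0 0 0 0;0 0 0 0 0 0 0'
```

```text
time_s: 7.58
tool_pos: [483.6, 21.7, 231.2]
ee_rot: [2.793, 0.0, 1.571]
wrist_force: [-0.8, -0.2, -0.2]
gripper_width: -0.0
grasp_force: 0.0
```

```bash
python3 -m jog '0 .0068 .0046 0 0 0 0;0 .0068 .0046 0 0 0 0;0 .0068 .0046 0 0 0 0;0 0 0 0 0 0 0' && python3 -m jog '0 .0062 .0065 0 0 0 0;0 .0062 .0065 0 0 0 0;0 .0062 .0065 0 0 0 0;0 0 0 0 0 0 0' && python3 -m jog '0 .0062 .0065 0 0 0 0;0 .0062 .0065 0 0 0 0;0 .0062 .0065 0 0 0 0;0 0 0 0 0 0 0'
cat > look.py <<'E'
import sys
from rig import ctrl
from h import *
i=[ctrl.capture(n)['color'] for n in('scene','top')]
a=cv2.resize(i[0][160:260,235:335],None,fx=4,fy=4,interpolation=2);b=cv2.resize(i[1][130:230,260:360],None,fx=4,fy=4,interpolation=2)
cv2.imwrite(sys.argv[1],np.hstack([a,b])[...,::-1])
E
python3 look.py pics/c2.png
```

```text
time_s: 8.07
tool_pos: [507.6, 21.7, 224.9]
ee_rot: [2.793, -0.0, 1.571]
wrist_force: [-1.1, 0.7, -0.3]
gripper_width: 0.001
grasp_force: 0.0
time_s: 8.57
tool_pos: [531.6, 21.7, 212.7]
ee_rot: [2.794, -0.0, 1.571]
wrist_force: [0.3, 0.5, 0.0]
gripper_width: 0.002
grasp_force: 0.0
time_s: 9.07
tool_pos: [555.8, 21.7, 200.8]
ee_rot: [2.794, -0.0, 1.571]
wrist_force: [-0.6, -0.2, -0.8]
gripper_width: 0.002
grasp_force: 0.0
```

View pics/c2.png

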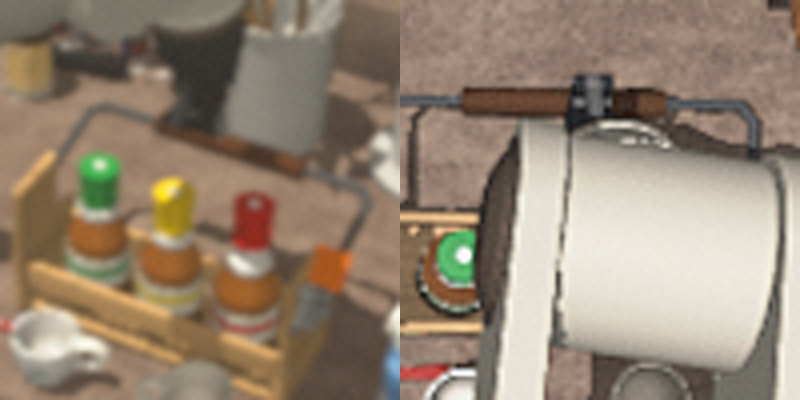

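The handle is following the finger and sits well past the centre. I'll back away and up, straighten the tool, and go over the red cap.

```bash
python3 -m jog '0 -.012 -.0256 0 0 0 0;0 -.012 -.0256 0 0 0 0;0 -.012 -.0256 0 0 0 0;-.025 0 0 10 0 0 0;-.025 0 0 10 0 0 0;-.024 0 0 0 0 0 0;0 0 0 0 0 0 0'
python3 - <<'E'
from h import *
T=dict(np.load('top0.npz'))
print(onz(T,(301,155),180),onz(T,(301,155),123),proj(T,(609,22,123)),proj(T,(563,22,200)))
E
```

```text
time_s: 10.05
tool_pos: [495.5, -53.4, 260.9]
ee_rot: [-3.141, 0.0, 1.569]
wrist_force: [-0.1, -0.0, 0.1]
gripper_width: 0.002
grasp_force: 0.0
[598.53009175  26.62960031 180.        ] [611.65512751  20.37912604 123.        ] [300.45400291 155.87964546] [303.56455991 166.16103794]
```

The bar lies at (611, 20) for z=123, so the handle is fully folded. Now I'll press the red cap.

```bash
python3 -m jog '.001 -.006 .028 0 0 0 0;0 0 .028 0 0 0 0;0 0 .004 0 0 0 0;0 0 .004 0 0 0 0;0 0 .003 0 0 0 0;0 0 .003 0 0 0 0;0 0 0 0 0 0 0' && python3 -m jog '0 0 .003 0 0 0 0;0 0 .003 0 0 0 0;0 0 .002 0 0 0 0;0 0 0 0 0 0 0'
```

```text
time_s: 10.92
tool_pos: [489.6, -51.3, 191.6]
ee_rot: [3.141, 0.0, 1.571]
wrist_force: [-0.9, -0.3, 0.1]
gripper_width: 0.004
grasp_force: 0.0
time_s: 11.42
tool_pos: [489.5, -51.4, 183.9]
ee_rot: [3.141, 0.0, 1.571]
wrist_force: [-3.6, 0.4, 11.8]
gripper_width: -0.001
grasp_force: 5.3
```

Red is shut: it reached the stop at tip z≈162. Next is the yellow cap.

```bash
python3 -m jog '0 0 -.03 0 0 0 1;0 0 -.03 0 0 0 1;.037 0 0 0 0 0 1;.037 0 0 0 0 0 1;0 0 0 0 0 0 1;0 0 .032 0 0 0 1;0 0 .032 0 0 0 1;0 0 .032 0 0 0 1;0 0 0 0 0 0 1' && python3 -m jog '0 0 0 0 0 0 0;0 0 0 0 0 0 0;0 0 0 0 0 0 0;0 0 0 0 0 0 0;0 0 0 0 0 0 0;0 0 0 0 0 0 0'
```

```text
time_s: 12.55
tool_pos: [488.4, 22.2, 145.5]
ee_rot: [-3.138, -0.0, 1.571]
wrist_force: [-1.3, 0.3, 0.9]
gripper_width: 1.003
grasp_force: 0.0
time_s: 13.3
tool_pos: [490.2, 22.6, 148.6]
ee_rot: [3.139, 0.0, 1.571]
wrist_force: [0.8, 0.7, 7.6]
gripper_width: 0.408
grasp_force: 58.8
```

```bash
python3 -m jog '0 0 -.004 0 0 0 0;0 0 -.004 0 0 0 0;0 0 -.004 0 0 0 0;0 0 -.003 0 0 0 0;0 0 -.002 0 0 0 0;0 0 0 0 0 0 0' && python3 -m jog '0 0 0 0 0 0 1;0 0 0 0 0 0 1;0 0 0 0 0 0 1;0 0 0 0 0 0 1;0 0 0 0 0 0 1'
```

```text
time_s: 14.05
tool_pos: [490.0, 22.6, 164.7]
ee_rot: [3.14, 0.0, 1.571]
wrist_force: [7.3, -0.6, 1.4]
gripper_width: 0.406
grasp_force: 61.8
time_s: 14.68
tool_pos: [489.4, 22.7, 164.2]
ee_rot: [-3.141, 0.0, 1.571]
wrist_force: [0.2, 0.3, -0.4]
gripper_width: 1.003
grasp_force: 0.0
```

Gripped and raised 16 mm. Now green, at y≈96, going over the top.

```bash
python3 -m jog '0 0 -.03 0 0 0 1;0 0 -.03 0 0 0 1;.037 .001 0 0 0 0 1;.037 0 0 0 0 0 1;0 0 0 0 0 0 1;0 0 .026 0 0 0 1;0 0 .026 0 0 0 1;0 0 .026 0 0 0 1;0 0 0 0 0 0 1' && python3 -m jog '0 0 0 0 0 0 0;0 0 0 0 0 0 0;0 0 0 0 0 0 0;0 0 0 0 0 0 0;0 0 0 0 0 0 0;0 0 0 0 0 0 0' && python3 -m jog '0 0 -.004 0 0 0 0;0 0 -.004 0 0 0 0;0 0 -.004 0 0 0 0;0 0 -.003 0 0 0 0;0 0 -.002 0 0 0 0;0 0 0 0 0 0 0'
```

```text
time_s: 15.8
tool_pos: [489.6, 96.1, 144.9]
ee_rot: [-3.138, 0.0, 1.571]
wrist_force: [-0.3, 0.3, 0.1]
gripper_width: 0.999
grasp_force: 0.0
time_s: 16.55
tool_pos: [490.7, 96.7, 147.3]
ee_rot: [3.14, 0.0, 1.571]
wrist_force: [-2.6, -1.1, 8.2]
gripper_width: 0.408
grasp_force: 58.7
time_s: 17.3
tool_pos: [490.5, 96.7, 163.4]
ee_rot: [3.141, 0.0, 1.571]
wrist_force: [2.8, 0.3, 2.6]
gripper_width: 0.405
grasp_force: 61.6
```

```bash
python3 -m jog '0 0 0 0 0 0 1;0 0 0 0 0 0 1;0 0 0 0 0 0 1;0 0 0 0 0 0 1;0 0 -.03 0 0 0 1;0 0 -.03 0 0 0 1;0 0 -.04 0 0 0 1;.04 -.04 0 0 0 0 1;.05 -.04 0 0 0 0 1;.05 -.04 0 0 0 0 1' && python3 -m jog '.05 -.02 0 0 0 0 1;.05 -.02 0 0 0 0 1;.05 0 0 0 0 0 1;.05 0 0 0 0 0 1;.05 0 0 0 0 0 1;0 0 0 0 0 0 1' && python3 look.py pics/c3.png
```

```text
time_s: 18.55
tool_pos: [370.9, 235.3, 263.4]
ee_rot: [3.141, -0.0, 1.57]
wrist_force: [1.2, 0.3, 0.6]
gripper_width: 0.999
grasp_force: 0.0
time_s: 19.3
tool_pos: [331.6, 486.6, 261.9]
ee_rot: [-3.14, 0.001, 1.573]
wrist_force: [0.7, -0.5, 0.3]
gripper_width: 0.998
grasp_force: 0.0
```

View pics/c3.png

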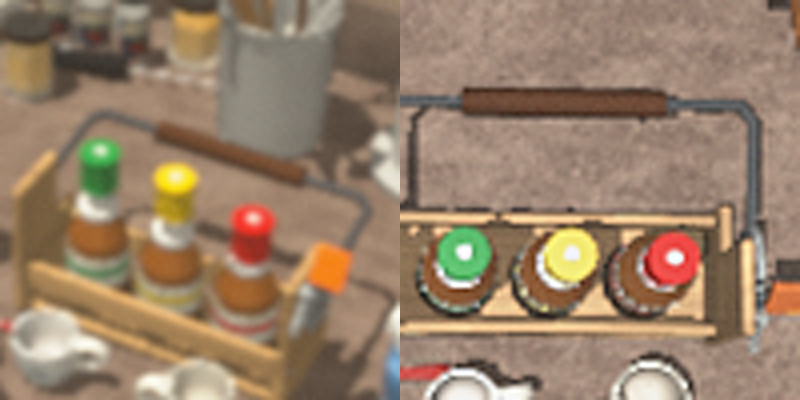

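The picture shows green (465,250) and yellow (572,250) raised with white stems, red (673,258) down, and the bar folded back at (565,100). The mugs are where they were.

```bash
python3 -c "
from rig import ctrl
print(ctrl.hand_in())"
```

```text
the job is handed in; nothing more can be done
None
```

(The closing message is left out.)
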